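# Back a ratcheted feed wheel off by one notch

### The arm

A 6-joint arm with a two-finger parallel gripper is mounted at the origin on a cart in front of the work surface, level with it; the furniture and walls round the work are solid. World frame = base frame: x ahead of the robot, y to its left, z up, the work surface at z = 0. Lengths are in m, angles in rad, forces in N, time in s.
With the tool pointing down it reaches from about 0.375 to 0.9 m from the base axis. Payload 3.1 kg.
Tool frame: the origin (TCP) lies at the very end of the fingers, on their centre line; the grasp point (between the pads) lies 19 mm behind it; z points along the fingers, y is the line along which they close (so a half turn about z gives the same grasp; the last joint's range is limited). The gripper opens to 87 mm and grips with 3 to 60 N. Pads are 19 mm wide; open, the fingers measure 117 mm over their backs; the gripper's body (75 mm by 190 mm) begins 51 mm behind the grasp point.
Start: joints at [0.507, 0.527, 1.433, -0, 1.181, -0.178], TCP at [0.484, 0.396, 0.223] pointing down, gripper open.
Joint ranges: [-3.08, 3.08], [-0.75, 2.2], [0.22, 2.44], [-1.43, 4.57], [0, 2.65], [-2.85, 2.85]. Speed limits (rad/s): [2.79, 2.79, 3.14, 3.14, 3.14, 3.14].

### API

Orientations are given as a unit quaternion [x, y, z, w].
In Python, from rig import robot gives the robot as it stands. The module is installed in compiled form; this text tells all that it offers.
- The arm moves only by the tool servo_tool, never from a script. Its argument "rows" is one flat list of numbers, 5 for each row, row after row: the closure, from -1 (fully open) to 1 (shut), so that 0 is half open, then the shift along the tool's x, y, z in m, then the turn about the tool's z in degrees. A call has 1 to 5 rows; each row shifts and turns the commanded pose from where the row before left it, along the tool's axes as they then stand; what a row does not reach is not made up. A row lasts 1/12 s, in which the tool goes at most 41.7 mm and 7.16 degrees, less where a joint would pass 70% of its speed; a pose out of reach is approached as far as the arm can. A call with a gripper value outside its range is refused whole. The fingers move at their own pace and stop on an object; "newtons" is the grip in N (left out, the last holds). Time passes only in rows, so rows that do not move let the fingers close. It gives the time, the measured TCP pose, the force, the opening and the grip force at its end, in the units of the state.
- robot.get_obs(): the state, without advancing time (a new reading comes with each control period).
- robot.camera(name): name is "scene" or "top"; returns a dict with "pixels" (384x512x3 uint8, red, green, blue), "intrinsics" (3x3 intrinsics, pixels), "rvec" (rotation vector, rad) and "tvec" (3), from world to camera coordinates, as OpenCV has them. Camera axes: x right, y down, z forward; pixel columns grow to the right and rows downward; lengths in m; the calibration is good to about 2 mm. A picture is of the moment at which its call begins. There is no depth.
- robot.hand_in(): hands the job in; it is judged then, once.
Trained networks look in a picture, given as the dict that the camera call returned (one of the last four; its "shot" number tells which), for a name from the list of things; names that differ only in an ending like _2 or _b are one class to them, and where a whole thing is asked for, a point or a joint stands for the part that bears it (a point fixed in the world has none). Each returns a list of dicts, best first, with "score" (0 to 1); they miss things now and then, are a little off and sometimes report something else, mostly with a low value. They report only what shows in the picture. A call takes as long as a camera call.
- robot.spot_in(picture, query): "at" ([x, y, z] in m, in world coordinates, good to about 4 mm: the middle of the surface that is visible of it).
- robot.outline_of(picture, query): "region" (384x512 bool, what is visible of it).
- robot.place_of(picture, query): "at" ([x, y, z] in m, in world coordinates, good to about 4 mm: a listed point, or the origin of a listed thing).
The state is a dict: "time": time; "q": joint angles; "joint_velocities": joint speeds; "joint_torque": joint torques, N m; "position": TCP position; "tool_rot": TCP orientation; "ft_force": force on the tool from outside, world axes, zero at the start; "moment": the same for the moment, N m; "grip_width": finger opening in m; "grip_force": force on a finger pad.
Only numpy, scipy, OpenCV 4.12 (cv2) and the standard library are available. Lean on these libraries where they do the work, as an engineer would, in place of code of your own. Each camera call takes 0.05 s, during which the arm holds its last target. There are 200 camera calls.

### The job

The feed wheel on the bench has been advanced one notch too far: push the red thumb tab over to the right so that the pawl lifts out of the teeth and stays thrown back, push the wheel back (clockwise as seen from its spoke side, towards the pawl) by exactly one notch with a fingertip on one of its orange-tipped spokes, then tip the pawl back over so that it drops fully into the next tooth gap. Only push with the fingertips: grip nothing, use no great force, and leave the tape roll, glue bottle and jar where they stand.

Things in the scene. Friction and masses are not known exactly. Their poses are not given: they have to be found in the camera images.
- feeder: Grey feed-wheel fixture bolted to the bench; place and yaw vary. Origin: its underside, straight below the wheel's centre. x axis = the wheel's axle: hand spokes on the -x side, which faces the robot, black feed roller and bearing upright (120 mm high) on the +x side; y to the left seen from the robot; z up. Base plate x -60 to 80, y -155 to 95 mm, 12 mm thick.
- wheel_centre (a point): Centre of the steel ratchet wheel, 90 mm above the fixture's origin. Wheel 18 mm thick, 12 saw teeth (a notch is 30 degrees), tips at radius 60 mm, roots at 48 mm. In the plane 45 mm in front of it (fixture x = -45 mm) six 9 mm spokes, 60 degrees apart, end in orange balls of 16 mm diameter centred at radius 90 mm.
- pawl_pivot (a point): Pivot of the pawl, in the fixture's frame at x 0, y -76, z 93 mm; its axis is parallel to the axle. It sits between two steel cheeks (x -16 to 16, y -115 to -63, top at z 115 mm).
- wheel (a joint): Wheel angle, rad; 0 (within 0.02) at the start, pawl seated. Grows as the wheel turns backward: clockwise seen from the robot, its top moving right (fixture -y) towards the pawl. A notch is 0.524. Friction (about 1 N at a ball) holds it where it is left. The seated pawl stops it at about +0.03 (+0.55 one notch later), so it seats fully from about 0.39 to 0.55; forward turning lifts the pawl over the teeth.
- pawl (a joint): Pawl angle, rad: 0 fully down in a tooth gap, 0.82 thrown back on its stop (tab turned to the right). Moved by gravity only: past about 0.42 it falls open and stays, below that it falls towards the wheel. Lying on a tooth instead of in a gap it reads about 0.1 to 0.22.
- pawl_tab (a point): Tip of the pawl's red thumb tab (red part 16 mm along x, 11 mm along y, 40 mm long; the tip is 88 mm from the pivot, in the fixture's plane x = 0). Pawl down: the tab stands upright, leaning 12 degrees to the left, tip at y -58, z 179 mm in the fixture's frame. Thrown back: it leans 35 degrees to the right, tip at about y -127, z 165 mm.
- top_spoke (a point): Centre of the orange ball (16 mm) on the spoke that stands at the top at the start, leaning 15 degrees to the left (fixture frame x -45, y 23, z 177 mm); it turns with the wheel and one notch later leans 15 degrees to the right (y -23, z 177 mm).
- tape_roll: Brown roll of tape lying flat, 100 x 106 x 45 mm, loose; origin at the centre of its underside. Leave alone.
- glue: White and yellow glue bottle with orange nozzle, 47 mm diameter, 146 mm tall, loose; origin at the centre of its underside. Leave alone.
- jar: White jar with a red cap, 50 mm diameter, 66 mm tall, loose; origin at the centre of its underside. Leave alone.

How it is judged:
On the way, in this order (a step that is already met when the one before it is completed fails the run):
1. the pawl is thrown back clear of the teeth (over 0.6 rad), the wheel still in its first notch (under 0.2 rad) (value of joint pawl above 0.6 rad and value of joint wheel below 0.2 rad), for 0.2 s.
2. with the pawl still thrown back, the wheel has been pushed back (0.28 to 0.75 rad) (value of joint pawl above 0.6 rad and value of joint wheel between 0.28 and 0.75 rad), for 0.2 s.
At the end, for the whole second after the job is handed in: The pawl is down in the gap (under 0.06 rad), the wheel rests one notch further back than at the start (0.3 to 0.63 rad), and the tape roll, glue bottle and jar stand within 30 mm of their places (value of joint pawl below 0.06 rad and value of joint wheel between 0.3 and 0.63 rad and velocity of joint wheel between -0.05 and 0.05 rad/s and distance of each of tape_roll, glue, jar from where it was at the start of the episode below 0.03 m and angle between each of tape_roll, glue, jar's own z axis and vertical below 0.2 rad); the robot touches nothing.
It fails at once if a bystander (tape roll, glue bottle, jar) is knocked over, lifted or shoved by more than 30 mm (distance of any of tape_roll, glue, jar from where it was at the start of the episode above 0.03 m or angle between any of tape_roll, glue, jar's own z axis and vertical above 0.3 rad).
It fails at once if the wheel is gripped or forced (fingers press on it with over 35 N) (contact force between the fingers and wheel above 35 N).
It fails at once if the pawl is gripped or forced (fingers press on it with over 35 N) (contact force between the fingers and pawl above 35 N).
It also fails if it takes over 51 s, if anything falls off the work surface, if the arm or the gripper's body presses on something with over 40 N, if the wrist force passes 120 N, or if a joint passes its speed limit or range.

## Working session

There is one attempt and no reset: what is moved stays moved. The work goes in short steps, Python scripts to look and compute and a tool call to move; the robot and the scene stay as the last step left them, time stands still between calls to the robot, and variables do not carry over. Pictures are saved under pics/ and viewed, at most 10 in all, crops included, and the job is handed in when it is done.

Besides the shell and the picture viewer there is one more tool, called after "Emit:" by a JSON object that holds its "method" and its "body". servo_tool: Moves the arm, as the interface text tells. Its arguments: {"type":"object","properties":{"rows":{"type":"array","items":{"type":"number"}},"newtons":{"type":"number"}},"required":["rows"]}

```bash
mkdir -p pics; cat > h.py <<'E'
from rig import robot
import numpy as np, cv2
from scipy.spatial.transform import Rotation as R
def shot(c,name=None):
    p=robot.camera(c)
    if name: cv2.imwrite('pics/'+name,cv2.cvtColor(p['pixels'],cv2.COLOR_RGB2BGR))
    return p
def px(p,X): return cv2.projectPoints(np.array(X,float).reshape(-1,1,3),np.array(p['rvec'],float),np.array(p['tvec'],float),np.array(p['intrinsics'],float),None)[0].reshape(-1,2).round()
E
python3 - <<'E'
from h import *
for c in('scene','top'):
    p=shot(c,c+'1.png')
    for q in('feeder','wheel_centre','pawl_pivot','pawl_tab','top_spoke','tape_roll','glue','jar'):
        r=robot.place_of(p,q)
        print(c,q,[(np.round(a['at'],3).tolist(),round(a['score'],2)) for a in r[:2]])
o=robot.get_obs();print({k:np.round(v,3).tolist() for k,v in o.items()})
E
```

```text
scene feeder [([0.46, -0.052, 0.0], 0.94), ([0.42, -0.016, 0.18], 0.65)]
scene wheel_centre [([0.462, -0.054, 0.089], 0.91)]
scene pawl_pivot [([0.441, -0.128, 0.095], 0.8)]
scene pawl_tab [([0.447, -0.109, 0.181], 0.61)]
scene top_spoke [([0.418, -0.017, 0.178], 0.7)]
scene tape_roll [([0.555, 0.133, 0.0], 0.72), ([0.39, 0.104, -0.0], 0.54)]
scene glue [([0.354, -0.246, -0.003], 0.67), ([0.44, -0.13, 0.09], 0.16)]
scene jar [([0.393, 0.104, -0.0], 0.67), ([0.552, 0.131, -0.001], 0.44)]
top feeder [([0.459, -0.049, -0.002], 0.95)]
top wheel_centre [([0.46, -0.054, 0.094], 0.81)]
top pawl_pivot [([0.436, -0.124, 0.092], 0.57)]
top pawl_tab [([0.442, -0.107, 0.175], 0.42)]
top top_spoke [([0.429, -0.018, 0.175], 0.73)]
top tape_roll [([0.554, 0.131, 0.001], 0.8)]
top glue [([0.36, -0.242, 0.002], 0.69)]
top jar [([0.388, 0.102, -0.002], 0.73)]
{'time': 0.9, 'q': [0.508, 0.527, 1.433, -0.0, 1.181, -0.179], 'joint_velocities': [-0.001, 0.001, -0.001, 0.0, 0.001, -0.0], 'joint_torque': [-0.001, -44.001, -17.699, 0.063, 0.05, 0.0], 'position': [0.484, 0.396, 0.223], 'tool_rot': [0.428, 0.904, -0.0, -0.0], 'ft_force': [0.571, -0.25, 0.002], 'moment': [-0.038, 0.013, -0.003], 'grip_force': 0.0, 'grip_width': 0.087}
```

View pics/scene1.png

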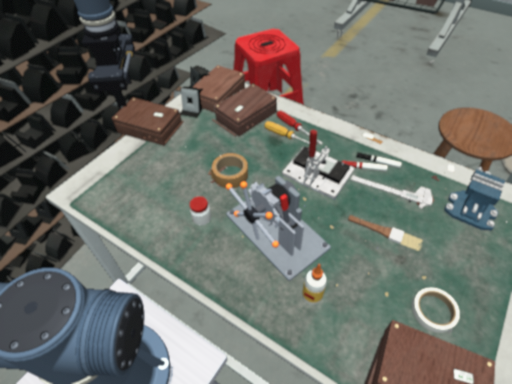

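View pics/top1.png

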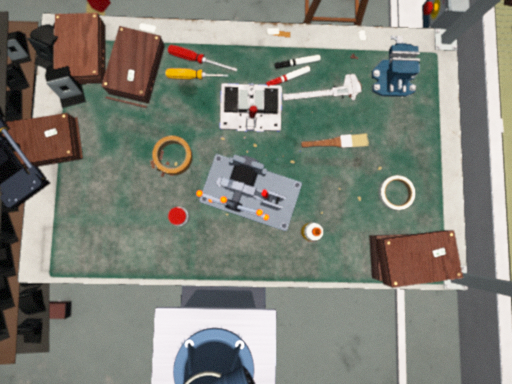

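```bash
python3 - <<'E'
from h import *
from scipy.optimize import least_squares
F=dict(o=(0,0,0),w=(0,0,.09),p=(0,-.076,.093),t=(0,-.058,.179),s=(-.045,.023,.177))
M=[('o',(.46,-.052,0)),('o',(.459,-.049,0)),('w',(.462,-.054,.089)),('w',(.46,-.054,.094)),('p',(.441,-.128,.095)),('p',(.436,-.124,.092)),('t',(.447,-.109,.181)),('t',(.442,-.107,.175)),('s',(.418,-.017,.178)),('s',(.429,-.018,.175))]
def T(v,f): c,s=np.cos(v[2]),np.sin(v[2]); x,y,z=f; return np.array([v[0]+c*x-s*y,v[1]+s*x+c*y,z])
r=least_squares(lambda v:np.concatenate([T(v,F[k])-m for k,m in M]),[.46,-.05,0])
print(r.x,np.degrees(r.x[2]),np.abs(r.fun).max())
for k in F: print(k,T(r.x,F[k]).round(3))
o=robot.get_obs();print(R.from_quat(o['tool_rot']).as_matrix().round(3))
E
```

```text
[ 0.46026506 -0.05241516 -0.28427623] -16.287828334209706 0.005521782638925388
o [ 0.46  -0.052  0.   ]
w [ 0.46  -0.052  0.09 ]
p [ 0.439 -0.125  0.093]
t [ 0.444 -0.108  0.179]
s [ 0.424 -0.018  0.177]
[[-0.633  0.774 -0.   ]
 [ 0.774  0.633 -0.   ]
 [-0.    -0.    -1.   ]]
```

The scene view shows the feeder at about (265,215), with the red tab at (284,200) upright and the pawl seated. The jar is at (200,208), the tape roll at (229,168) and the glue bottle at (315,283). The top view agrees. The fit gives the feeder at (0.460, -0.052) with yaw -16.3°, and the residuals are under 6 mm. I'll shut the gripper and turn the tool +55.6° so that tool x is fixture y and tool y is fixture x.

Emit:
{"method": "servo_tool", "body": {"rows": [1,0,0,0,7,1,0,0,0,7,1,0,0,0,7,1,0,0,0,7,1,0,0,0,7], "newtons": 20}}

```text
time: 1.32
position: [0.4836, 0.3959, 0.2226]
tool_rot: [0.682, 0.731, 0.0, -0.0]
ft_force: [0.3, -0.0, -0.7]
grip_width: 0.0613
grip_force: 0.0
```

Emit:
{"method": "servo_tool", "body": {"rows": [1,0,0,0,7,1,0,0,0,7,1,0,0,0,6.6,1,-0.02,0.005,0,0,1,-0.037,0.01,0,0]}}

```text
time: 1.73
position: [0.4825, 0.3395, 0.2226]
tool_rot: [0.799, 0.601, 0.002, -0.0]
ft_force: [1.0, -1.1, 0.1]
grip_width: 0.0283
grip_force: 0.0
```

Emit:
{"method": "servo_tool", "body": {"rows": [1,-0.037,0.01,0,0,1,-0.037,0.01,0,0,1,-0.037,0.01,0,0,1,-0.037,0.01,0,0,1,-0.037,0.01,0,0]}}

```text
time: 2.15
position: [0.4778, 0.1438, 0.2228]
tool_rot: [0.8, 0.6, 0.0, 0.0]
ft_force: [1.6, 0.4, -0.0]
grip_width: 0.0019
grip_force: 0.0
```

Emit:
{"method": "servo_tool", "body": {"rows": [1,-0.037,0.01,0,0,1,-0.037,0.01,0,0,1,-0.037,0.01,0,0,1,-0.037,0.008,0,0,1,-0.037,0,0,0]}}

```text
time: 2.57
position: [0.464, -0.0454, 0.2231]
tool_rot: [0.8, 0.6, 0.001, 0.001]
ft_force: [0.1, -0.3, 0.2]
grip_width: 0.0005
grip_force: 0.0
```

Emit:
{"method": "servo_tool", "body": {"rows": [1,-0.033,0,0,0,1,0,0,0.03,0,1,0,0,0.03,0,1,0,0,0,0]}}

```text
time: 2.9
position: [0.4501, -0.0742, 0.159]
tool_rot: [0.801, 0.599, -0.002, -0.004]
ft_force: [-0.6, 1.6, -0.6]
grip_width: 0.0005
grip_force: 0.0
```

```bash
cat >> h.py <<'E'
V=(.4603,-.0524,-.2843)
def fx(P,v=V): c,s=np.cos(v[2]),np.sin(v[2]); x,y=P[0]-v[0],P[1]-v[1]; return np.array([c*x+s*y,-s*x+c*y,P[2]])
def st():
    o=robot.get_obs(); print('t',round(o['time'],2),'tcp fix mm',(fx(o['position'])*1000).round(1),'F',np.round(o['ft_force'],1))
def crop(name,x0=215,y0=150,w=110,h=110):
    p=robot.camera('scene'); im=cv2.cvtColor(p['pixels'],cv2.COLOR_RGB2BGR)[y0:y0+h,x0:x0+w]
    cv2.imwrite('pics/'+name,cv2.resize(im,None,fx=5,fy=5,interpolation=cv2.INTER_CUBIC)); return p
E
python3 - <<'E'
from h import *
p=crop('c2.png'); st()
for q in('pawl_tab','top_spoke'): print(q,[(fx(a['at']).round(3),round(a['score'],2)) for a in robot.place_of(p,q)[:2]])
E
```

```text
t 2.95 tcp fix mm [ -2.5 -23.4 160.9] F [ 0.1  0.5 -0.1]
pawl_tab [(array([-0.001, -0.058,  0.182]), 0.84)]
top_spoke [(array([0.002, 0.002, 0.091]), 0.56)]
```

View pics/c2.png

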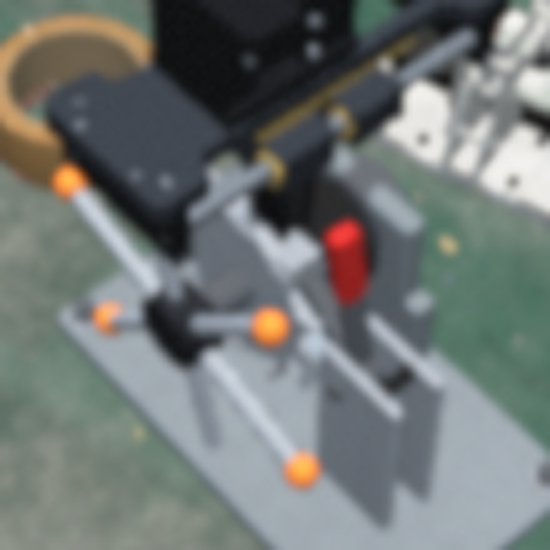

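The crop shows the red tab upright at about crop (347,262), with the fingers up and to its left. There is no contact, so I push right.

Emit:
{"method": "servo_tool", "body": {"rows": [1,-0.012,0.002,0,0,1,-0.008,0,0,0,1,-0.007,0,0,0,1,-0.007,0,0,0,1,-0.007,0,0,0]}}

```text
time: 3.47
position: [0.444, -0.1149, 0.1633]
tool_rot: [0.8, 0.6, 0.0, 0.001]
ft_force: [0.1, 1.2, 0.8]
grip_width: 0.0003
grip_force: 0.1
```

Emit:
{"method": "servo_tool", "body": {"rows": [1,-0.006,0,0,0,1,-0.006,0,0,0,1,-0.006,0,0,0,1,-0.006,0,0,0,1,-0.006,0,0,0]}}

```text
time: 3.88
position: [0.4351, -0.1438, 0.1625]
tool_rot: [0.8, 0.6, -0.0, -0.0]
ft_force: [0.0, 0.6, 0.6]
grip_width: 0.0004
grip_force: 0.0
```

```bash
python3 - <<'E'
from h import *
p=robot.camera('scene'); st()
for q in('pawl_tab','top_spoke'): print(q,[(fx(a['at']).round(3),round(a['score'],2)) for a in robot.place_of(p,q)[:2]])
E
```

```text
t 3.93 tcp fix mm [  1.8 -95.7 162.5] F [-0.2  0.4 -0.5]
pawl_tab []
top_spoke [(array([-0.047,  0.024,  0.181]), 0.61)]
```

Emit:
{"method": "servo_tool", "body": {"rows": [1,0.004,0,-0.03,0,1,0,0,-0.032,0,1,0.036,-0.011,0,0,1,0.036,-0.012,0,0,1,0.036,-0.012,0,0]}}

```text
time: 4.45
position: [0.4334, -0.025, 0.2252]
tool_rot: [0.801, 0.599, 0.001, 0.001]
ft_force: [0.3, 0.8, -0.3]
grip_width: 0.0002
grip_force: 0.0
```

Emit:
{"method": "servo_tool", "body": {"rows": [1,0.036,-0.012,0,0,1,0.013,0,0,0,1,0,0,0,0]}}

```text
time: 4.7
position: [0.4349, 0.0276, 0.2246]
tool_rot: [0.799, 0.602, 0.0, -0.0]
ft_force: [-0.2, -0.3, -0.5]
grip_width: 0.0002
grip_force: 0.0
```

```bash
python3 - <<'E'
from h import *
st()
for c in('scene','top'):
    p=crop('c3.png') if c=='scene' else robot.camera(c)
    for q in('pawl_tab','top_spoke'): print(q,[(fx(a['at']).round(3),round(a['score'],2)) for a in robot.place_of(p,q)[:2]])
E
```

```text
t 4.7 tcp fix mm [-46.8  69.6 224.6] F [-0.2 -0.3 -0.5]
pawl_tab [(array([ 0.002, -0.128,  0.169]), 0.64)]
top_spoke [(array([-0.045,  0.026,  0.179]), 0.88)]
pawl_tab [(array([-0.003, -0.127,  0.162]), 0.66)]
top_spoke [(array([-0.041,  0.024,  0.177]), 0.72), (array([-0.   , -0.004,  0.093]), 0.7)]
```

View pics/c3.png

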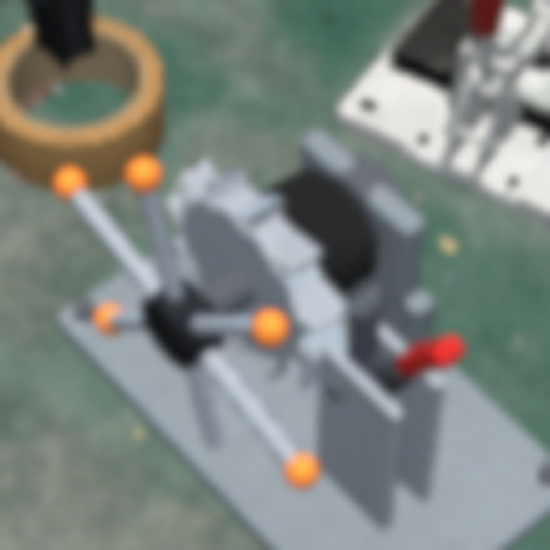

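The pawl is thrown back: the tab lies at crop (430,355), and the network puts the tip at y -128, z 165 mm, as specified. The top ball is at crop (143,170). Next I go down to its left and push.

Emit:
{"method": "servo_tool", "body": {"rows": [1,-0.006,0.001,0.028,0,1,-0.006,0,0.028,0,1,-0.009,0,0,0,1,-0.007,0,0,0,1,-0.006,0,0,0]}}

```text
time: 5.42
position: [0.4271, -0.0096, 0.1692]
tool_rot: [0.801, 0.599, 0.0, 0.0]
ft_force: [0.6, 2.0, -0.4]
grip_width: 0.0004
grip_force: 0.6
```

Emit:
{"method": "servo_tool", "body": {"rows": [1,-0.006,0,0,0,1,-0.006,0,0,0,1,-0.006,0,0,0,1,-0.005,0,0,0,1,-0.004,0,0,0]}}

```text
time: 5.83
position: [0.4197, -0.0351, 0.1691]
tool_rot: [0.8, 0.6, 0.001, 0.001]
ft_force: [0.8, 1.0, 1.8]
grip_width: -0.0
grip_force: 0.5
```

Emit:
{"method": "servo_tool", "body": {"rows": [1,-0.003,0,0,0,1,-0.002,0,0,0,1,0,0,0,0]}}

```text
time: 6.08
position: [0.4178, -0.0396, 0.1686]
tool_rot: [0.8, 0.6, -0.0, 0.0]
ft_force: [0.5, -0.6, 0.9]
grip_width: 0.0004
grip_force: 0.0
```

```bash
python3 - <<'E'
from h import *
st()
for c in('scene','top'):
    p=robot.camera(c)
    for q in('pawl_tab','top_spoke'): print(q,[(fx(a['at']).round(3),round(a['score'],2)) for a in robot.place_of(p,q)[:3]])
E
```

```text
t 6.08 tcp fix mm [-44.4   0.4 168.6] F [ 0.5 -0.6  0.9]
pawl_tab [(array([ 0.004, -0.126,  0.17 ]), 0.72)]
top_spoke [(array([-0.047, -0.016,  0.177]), 0.68)]
pawl_tab [(array([-0.004, -0.128,  0.163]), 0.58)]
top_spoke []
```

The ball is at y ≈ -16 to -17 mm, so the wheel is at about 0.45 rad with the pawl still open. I back off, rise, and go round to the right of the tab.

Emit:
{"method": "servo_tool", "body": {"rows": [1,0.01,0,0,0,1,0.004,0,-0.028,0,1,0,0,-0.03,0,1,-0.034,0.01,0,0,1,-0.036,0.012,0,0]}}

```text
time: 6.8
position: [0.4242, -0.0977, 0.2283]
tool_rot: [0.798, 0.602, 0.001, 0.002]
ft_force: [1.6, -0.9, 0.8]
grip_width: 0.0004
grip_force: 0.0
```

Emit:
{"method": "servo_tool", "body": {"rows": [1,-0.036,0.012,0,0,1,-0.036,0.011,0,0,1,-0.034,0,0,0,1,0,0,0.035,0,1,0,0,0.038,0]}}

```text
time: 7.22
position: [0.418, -0.2108, 0.1548]
tool_rot: [0.801, 0.598, 0.001, 0.004]
ft_force: [-0.3, 0.6, -0.1]
grip_width: 0.0004
grip_force: 0.0
```

```bash
python3 - <<'E'
from h import *
p=crop('c4.png');st()
for q in('pawl_tab','top_spoke'): print(q,[(fx(a['at']).round(3),round(a['score'],2)) for a in robot.place_of(p,q)[:3]])
E
```

```text
t 7.27 tcp fix mm [  -2.7 -160.5  146.6] F [-1.7  1.7 -4.4]
pawl_tab []
top_spoke [(array([-0.046, -0.017,  0.18 ]), 0.84)]
```

View pics/c4.png

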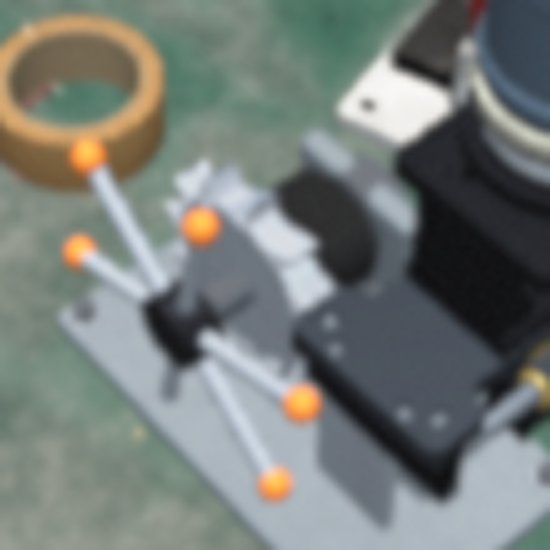

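The wheel has turned: the top ball now leans right at crop (200,225), and the gripper is to the right of the tab. I push left.

Emit:
{"method": "servo_tool", "body": {"rows": [1,0.009,0.001,-0.003,0,1,0.008,0,0,0,1,0.007,0,0,0,1,0.007,0,0,0,1,0.007,0,0,0]}}

```text
time: 7.78
position: [0.4282, -0.1701, 0.158]
tool_rot: [0.8, 0.6, 0.0, 0.001]
ft_force: [0.6, -0.5, 1.1]
grip_width: 0.0006
grip_force: 0.1
```

Emit:
{"method": "servo_tool", "body": {"rows": [1,0.007,0,0,0,1,0.007,0,0,0,1,0.007,0,0,0,1,0.006,0,0,0,1,0.005,0,0,0]}}

```text
time: 8.2
position: [0.4363, -0.1395, 0.1564]
tool_rot: [0.8, 0.6, -0.0, -0.0]
ft_force: [-0.4, 0.7, 0.4]
grip_width: 0.0004
grip_force: 0.0
```

Emit:
{"method": "servo_tool", "body": {"rows": [1,0.003,0,0,0,1,0,0,0,0,1,-0.02,0,0,0,1,-0.03,0,0,0,1,-0.02,0,-0.02,0]}}

```text
time: 8.62
position: [0.4154, -0.2049, 0.1743]
tool_rot: [0.8, 0.6, -0.001, -0.003]
ft_force: [-0.4, -0.0, 0.9]
grip_width: 0.0003
grip_force: 0.0
```

Emit:
{"method": "servo_tool", "body": {"rows": [1,0,0,-0.035,0,1,0,0,-0.04,0,1,-0.02,0,-0.04,0,1,-0.03,0,0,0,1,-0.03,0,0,0]}}

```text
time: 9.03
position: [0.3962, -0.282, 0.2919]
tool_rot: [0.8, 0.6, 0.0, 0.004]
ft_force: [0.8, 1.0, 0.4]
grip_width: 0.0005
grip_force: 0.0
```

```bash
python3 - <<'E'
from h import *
st()
for c in('scene','top'):
    p=crop('c5.png') if c=='scene' else robot.camera(c)
    for q in('pawl_tab','top_spoke'): print(q,[(fx(a['at']).round(3),round(a['score'],2)) for a in robot.place_of(p,q)[:3]])
E
```

```text
t 9.03 tcp fix mm [   2.9 -238.4  291.9] F [0.8 1.  0.4]
pawl_tab [(array([ 0.003, -0.06 ,  0.182]), 0.59)]
top_spoke [(array([-0.047, -0.018,  0.178]), 0.62)]
pawl_tab []
top_spoke [(array([-0.041, -0.018,  0.179]), 0.97)]
```

View pics/c5.png

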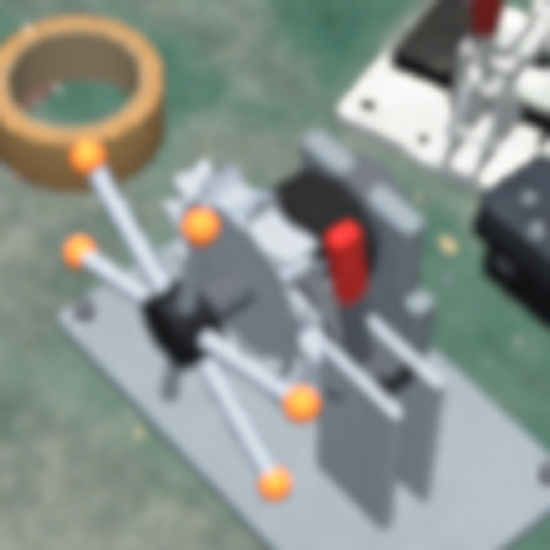

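The tab is upright again at crop (347,262), the same pixels as before it was thrown. I'll confirm numerically and hand in only if it matches.

```bash
python3 - <<'E'
from h import *
def c(f):
    a=cv2.imread('pics/'+f)[180:330,300:400].astype(int); m=(a[...,2]>150)&(a[...,1]<70)&(a[...,0]<80)
    return np.argwhere(m).mean(0)/5
d=c('c5.png')-c('c2.png'); print(c('c2.png'),c('c5.png'),d)
if np.abs(d).max()<.4: print(robot.hand_in())
E
```

```text
[11.43084455  8.6619339 ] [14.9855814   9.27837209] [3.55473684 0.61643819]
```

```bash
python3 - <<'E'
from h import *
a=cv2.imread('pics/scene1.png').astype(int)[186:218,275:295]
b=shot('scene','s6.png'); b=cv2.imread('pics/s6.png').astype(int)[186:218,275:295]
for i in(a,b):
    w=np.clip(i[...,2]-i[...,:2].max(-1)-40,0,None); m=w>40
    print(m.sum(),[ (r,np.argwhere(m[r]).ravel().tolist()) for r in (10,14,18,22,26)])
    g=np.indices(w.shape); print((g*w).sum((1,2))/w.sum())
E
```

```text
90 [(10, [5, 6, 7, 8, 9, 10, 11]), (14, [6, 7, 8, 9, 10, 11]), (18, [7, 8, 9, 10, 11, 12]), (22, [8, 9, 10, 11]), (26, [])]
[14.39649405  8.79151612]
97 [(10, [5, 6, 7, 8, 9, 10, 11]), (14, [6, 7, 8, 9, 10, 11, 12]), (18, [7, 8, 9, 10, 11, 12]), (22, [8, 9, 10, 11]), (26, [])]
[14.49120448  8.81747899]
```

The centroid matches the starting picture to within 0.1 px, so the pawl is fully down. The earlier mismatch came from the gripper's shadow on the tab. Handing in.

```bash
python3 -c "
from h import *
st(); print(robot.hand_in())"
```

```text
t 9.38 tcp fix mm [   1.  -235.7  288.3] F [-0.7 -0.1 -0.3]
the job is handed in; nothing more can be done
None
```

I handed the job in at 9.4 s: the pawl is back down in the next tooth gap and the wheel is one notch back, at about 0.46 rad by camera; the arm stayed clear of the tape roll, glue bottle and jar, and no verdict was returned.

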